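# Sort the dried utensils into their trays

## Task

The washing-up is dry: sort it into the three low wooden trays. Lay the tongs along the long narrow tray, the two soup spoons lengthwise side by side in the large rectangular tray, and the two chopstick rests side by side in the round dish, everything right way up and flat on the tray's bottom, let go and at rest. Leave the lunch jar and the glass bowl where they stand.

Things in the scene. Friction and masses are not known exactly. Their poses are not given: they have to be found in the camera images.
- spoon_1: A white ceramic soup spoon, 124 mm long, lying along its own x. Origin: on the underside plane, midway along the length. The deep oval bowl is the +x half (x 0 to 62, 42 wide, 20 high, flat foot); the handle is the -x half, a bar 14 mm wide (across y); its part nearest the bowl (x -38 to 0) spans heights 13 to 25 mm above the underside, the outer end rises to 32 mm. Easily gripped across the handle about 16 mm from the origin towards the handle end. About 60 g. z up.
- spoon_2: The other white ceramic soup spoon, 124 mm long, lying along its own x. Origin: on the underside plane, midway along the length. The deep oval bowl is the +x half (x 0 to 62, 42 wide, 20 high, flat foot); the handle is the -x half, a bar 14 mm wide (across y); its part nearest the bowl (x -38 to 0) spans heights 13 to 25 mm above the underside, the outer end rises to 32 mm. Easily gripped across the handle about 16 mm from the origin towards the handle end. About 60 g. z up.
- rest_1: A blue-glazed ceramic chopstick rest, a bar 60 mm long (own x), 16 mm wide (own y), 10 mm high in the middle with raised ends 14 mm high. Origin: centre of the underside. About 30 g. z up.
- rest_2: The other blue-glazed ceramic chopstick rest, a bar 60 mm long (own x), 16 mm wide (own y), 10 mm high in the middle with raised ends 14 mm high. Origin: centre of the underside. About 30 g. z up.
- tongs: small silver steel tongs locked shut (rigid), 141 mm long, lying along their own x with the round spring hinge at the -x end, 16 mm high; the two arms stand on edge and the whole is 29 mm wide (own y) over the arms in the middle (x -20 to 20), narrower at both ends. Origin: centre of the underside. About 80 g. z up.
- long_tray: fixed long narrow wooden tray, 70 mm (own x) by 178 mm (own y), 18 mm high overall, walls and floor 4 mm thick (inside 62 by 170 mm, floor top 4 mm above the counter). Origin: centre of the underside. For the tongs, lying along its y.
- large_tray: fixed large rectangular wooden tray, 144 mm (own x) by 176 mm (own y), 18 mm high overall, walls and floor 4 mm thick (inside 136 by 168 mm). Origin: centre of the underside. For the two spoons, each lying along its y (the longer side), handles either way, for instance 33 mm either side of the middle.
- round_dish: fixed round wooden dish, 136 mm outside diameter at the rim, 18 mm high overall, wall and floor 4 mm thick (inside about 124 mm across at the floor). Origin: centre of the underside. For the two chopstick rests, for instance 22 mm either side of the middle.
- lunch_jar: bystander: insulated blue plastic lunch jar with grey lid and carrying loop, 90 mm diameter, 131 mm high, standing loose. Origin: centre of the underside. Leave alone.
- glass_bowl: bystander: small clear glass bowl, 100 mm diameter at the rim, 45 mm high, standing loose. Origin: centre of the underside. Leave alone.
There are look-alikes about, which are no part of the job. Several things have the shape of the tongs; the one meant has the colours described above.

How it is judged (in metres and radians):
At the end, for the whole second after the job is handed in: Inside their trays: tongs within 22/25 mm (across/along) of the long tray's centre, spoons within 55/30 mm of the large tray's, both within 20 deg of its length; rests within 55 mm of the dish's centre. Undersides within 4.5 mm of the tray floor, tilt under 7 deg, upright, at rest (x of spoon_1 in the frame of large_tray between -0.055 and 0.055 m and y of spoon_1 in the frame of large_tray between -0.03 and 0.03 m and angle between the x axis of each of spoon_1, spoon_2 and the y axis of large_tray, either way round below 0.35 rad and z of spoon_1 in the frame of large_tray between 0 and 0.0085 m and angle between each of spoon_1, spoon_2, rest_1, rest_2, tongs's own z axis and vertical below 0.12 rad and linear speed of each of spoon_1, spoon_2, rest_1, rest_2, tongs below 0.01 m/s and x of spoon_2 in the frame of large_tray between -0.055 and 0.055 m and y of spoon_2 in the frame of large_tray between -0.03 and 0.03 m and z of spoon_2 in the frame of large_tray between 0 and 0.0085 m and horizontal distance between each of rest_1, rest_2 and round_dish below 0.055 m and z of rest_1 in the frame of round_dish between 0 and 0.0085 m and z of rest_2 in the frame of round_dish between 0 and 0.0085 m and x of tongs in the frame of long_tray between -0.022 and 0.022 m and y of tongs in the frame of long_tray between -0.025 and 0.025 m and angle between the x axis of tongs and the y axis of long_tray, either way round below 0.35 rad and z of tongs in the frame of long_tray between 0 and 0.0085 m); the robot touches nothing.
It fails at once if the lunch jar is moved more than 20 mm or tipped (distance of lunch_jar from where it was at the start of the episode above 0.02 m or angle between lunch_jar's own z axis and vertical above 0.3 rad).
It fails at once if the glass bowl is moved more than 20 mm or tipped (distance of glass_bowl from where it was at the start of the episode above 0.02 m or angle between glass_bowl's own z axis and vertical above 0.3 rad).
It also fails if it takes over 123 s, if anything falls off the work surface, if the arm or the gripper's body presses on something with over 40 N, if the wrist force passes 120 N, or if a joint passes its speed limit or range.

## Robot

A 6-joint arm with a two-finger parallel gripper is mounted at the origin on the work surface. World frame = base frame: x ahead of the robot, y to its left, z up, the work surface at z = 0. Lengths are in mm, angles in rad, forces in N, time in s.
With the tool pointing down it reaches from about 400 to 925 mm from the base axis. Payload 12.5 kg.
Tool frame: the origin (TCP) lies midway between the tips of the shut fingers; the grasp point (between the pads) lies 19 mm behind it; z points along the fingers, y is the line along which they close (so a half turn about z gives the same grasp; the last joint's range is limited). The gripper opens to 95 mm and grips with 3 to 60 N. Pads are 20 mm wide; open, the fingers measure 119 mm over their backs; the gripper's body (75 mm by 180 mm) begins 59 mm behind the grasp point.
Start: joints at [-1.264, 0.491, 1.559, -0, 1.092, -0.106], TCP at [250.759, -572.509, 214.661] pointing down, gripper open.
Joint ranges: [-3.1, 3.1], [-0.84, 2.19], [0.05, 2.79], [-1.13, 4.28], [0.06, 2.93], [-2.69, 2.69]. Speed limits (rad/s): [2.22, 2.22, 2.79, 3.14, 3.14, 3.14].

## Interface

Orientations are given as [roll, pitch, yaw] about the fixed x, y, z axes, in that order (R = Rz(yaw) Ry(pitch) Rx(roll)).
In Python, from cell import state, read_camera, camera_info, env gives the robot as it stands.
- The arm moves only by the tool move_arm, never from a script. Its argument "commands" is a list of rows, each a list of 3 entries, a list of its own where there are three numbers: the shift along the world's x, y, z in cm, then the turn, a rotation vector about the world's x, y, z in degrees, then the opening, from 0 (shut) to 1 (fully open). A call has 1 to 10 rows; each row shifts and turns the commanded pose from where the row before left it; what a row does not reach is not made up. A row lasts 1/10 s, in which the tool goes at most 50 mm and 8.59 degrees, less where a joint would pass 70% of its speed; a pose out of reach is approached as far as the arm can. A call with a gripper value outside its range is refused whole. The fingers move at their own pace and stop on an object; the grip force is fixed at half the most. Time passes only in rows, so rows that do not move let the fingers close. It gives the time, the measured TCP pose, the force, the opening and the grip force at its end, in the units of the state.
- state(): the state, without advancing time (a new reading comes with each control period).
- read_camera(name): name is "side" or "top" or "wrist"; returns the picture (420x560x3 uint8, blue, green, red); there is no depth.
- camera_info(name): a dict with "K" (3x3 intrinsics, pixels), "cam_to_world" (4x4, takes a point from camera to world coordinates). Camera axes: x right, y down, z forward; pixel columns grow to the right and rows downward; lengths in mm; the calibration is good to about 2 mm. The wrist camera is an equidistant fisheye: a pixel r from the principal point sees the ray r / f radians off the axis. A picture is of the moment at which its call begins: read the wrist's pose just before it. camera_info takes no time and is no camera call; for the wrist camera it gives the pose at the moment of the call.
- env.job_done(): hands the job in; it is judged then, once.
The state is a dict: "t": time; "joints": joint angles; "qvel": joint speeds; "tau": joint torques, N m; "eef_pos": TCP position; "tcp_rot": TCP orientation; "ft_force": force on the tool from outside, world axes, zero at the start; "moment": the same for the moment, N m; "opening": opening from 0.0 (shut) to 1.0 (fully open); "grip_force": force on a finger pad.
Only numpy, scipy, OpenCV 4.12 (cv2) and the standard library are available. Lean on these libraries where they do the work, as an engineer would, in place of code of your own. Each camera call takes 0.05 s, during which the arm holds its last target. There are 200 camera calls.

## Working session

There is one attempt and no reset: what is moved stays moved. The work goes in short steps, Python scripts to look and compute and a tool call to move; the robot and the scene stay as the last step left them, time stands still between calls to the robot, and variables do not carry over. Pictures are saved under pics/ and viewed, at most 14 in all, crops included, and the job is handed in when it is done.

Besides the shell and the picture viewer there is one more tool, called after ">>>" by a JSON object that holds its "op" and its "data". move_arm: Moves the arm, as the interface text tells. Its arguments: {"type":"object","properties":{"commands":{"type":"array"}},"required":["commands"]}

```bash
ls; mkdir -p pics
python3 - <<'E'
from cell import *
import cv2
for n in ("top","side"):
    im=read_camera(n); cv2.imwrite(f"pics/{n}0.png",im)
    c=camera_info(n); print(n,c["K"],c["cam_to_world"])
s=state(); print(s)
E
```

```text
pics
top [[523.44086749   0.         281.3732042 ]
 [  0.         523.44086749 210.21021227]
 [  0.           0.           1.        ]] [[-1.43630912e-02 -9.80084715e-01  1.98059720e-01  1.80115335e+02]
 [-9.99809863e-01  1.14645980e-02 -1.57734391e-02  1.00970407e+01]
 [ 1.31886315e-02 -1.98248617e-01 -9.80063032e-01  1.80057581e+03]
 [ 0.00000000e+00  0.00000000e+00  0.00000000e+00  1.00000000e+00]]
side [[529.82310098   0.         281.09945097]
 [  0.         529.82310098 197.6392773 ]
 [  0.           0.           1.        ]] [[-8.73293378e-01 -2.82849856e-01  3.96679511e-01 -4.01866676e+01]
 [-4.87127138e-01  4.93377002e-01 -7.20615212e-01  1.01827800e+03]
 [ 8.11336112e-03 -8.22541848e-01 -5.68646710e-01  8.27025508e+02]
 [ 0.00000000e+00  0.00000000e+00  0.00000000e+00  1.00000000e+00]]
{'t': 0.1, 'joints': array([-1.26356080e+00,  4.91527314e-01,  1.55938556e+00, -9.60948908e-06,
        1.09171183e+00, -1.05601147e-01]), 'qvel': array([ 0.00021648, -0.00060058, -0.00157488, -0.00136644, -0.00031275,
       -0.00037217]), 'tau': array([ 2.85730915e-03, -6.13623190e+01, -2.58605361e+01,  6.94219116e-02,
        4.69951797e-02, -5.40285077e-05]), 'eef_pos': array([ 250.70805577, -572.27629995,  214.10378459]), 'tcp_rot': array([-3.14056545e+00, -1.00308420e-04,  4.12841059e-01]), 'ft_force': array([ 0.07903408, -0.29191429, -0.2091388 ]), 'moment': array([0.01847803, 0.01970599, 0.00199856]), 'grip_force': 0.0, 'opening': 1.0009502119788072}
```

View pics/top0.png

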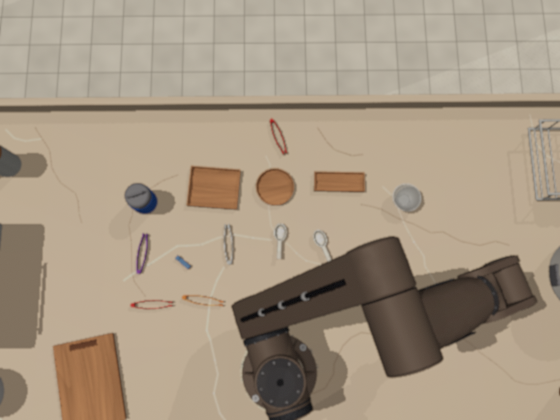

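View pics/side0.png

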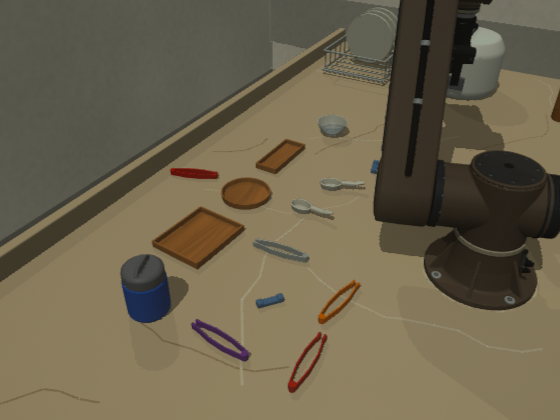

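The top view shows tong-shaped things at these pixels: silver (229,245), purple (143,253), red (152,304), orange (203,300) and red (278,136). The silver one at (229,245) fits the description. The trays are at (214,188), (275,187) and (339,182), the spoons at (281,240) and (323,245), and one rest at (184,262). The side view shows the second rest at (376,168). I'll confirm the tongs in an enlarged crop and measure.

```bash
cat > h.py <<'E'
import numpy as np, cv2
from cell import *
def ray(name,px,ci=None):
    ci=ci or camera_info(name); K=np.array(ci["K"]); T=np.array(ci["cam_to_world"])
    a=np.array([(px[0]-K[0,2])/K[0,0],(px[1]-K[1,2])/K[1,1]])
    if name=="wrist":
        r=np.hypot(*a); d=np.array([*(a/max(r,1e-9)*np.sin(r)),np.cos(r)])
    else: d=np.array([*a,1.])
    return T[:3,3],T[:3,:3]@d
def plane(name,px,z,ci=None):
    o,d=ray(name,px,ci); return (o+d*(z-o[2])/d[2])[:2]
def planes(name,pts,z,ci=None): return np.array([plane(name,p,z,ci) for p in pts])
def rect(P):
    (c,s,a)=cv2.minAreaRect(P.astype(np.float32))
    if s[0]<s[1]: s=s[::-1]; a+=90
    a=(a+90)%180-90
    return np.round(c,1),np.round(s,1),round(a,1)
def blobs(mask,amin):
    cs,_=cv2.findContours(mask.astype(np.uint8),cv2.RETR_EXTERNAL,cv2.CHAIN_APPROX_NONE)
    return [c[:,0] for c in cs if cv2.contourArea(c)>amin]
E
python3 - <<'E'
from h import *
for n,box in (("top",(120,100,440,330)),("side",(100,90,420,380))):
    im=cv2.imread(f"pics/{n}0.png"); hsv=cv2.cvtColor(im,cv2.COLOR_BGR2HSV); h,s,v=cv2.split(hsv)
    M={"wood":((h<16)&(s>115)&(v>50)&(v<170),400,18),"blue":((h>98)&(h<120)&(s>90),15,7),"grey":((s<60)&(v>90),25,8)}
    for k,(m,a,z) in M.items():
        for c in blobs(m,a):
            x,y=c.mean(0)
            if box[0]<x<box[2] and box[1]<y<box[3]: print(n,k,np.round((x,y)),*rect(planes(n,c,z)))
im=cv2.imread("pics/top0.png")[210:320,110:360]; cv2.imwrite("pics/c1.png",cv2.resize(im,None,fx=3.2,fy=3.2,interpolation=2))
E
```

```text
top wood [339. 181.] [ 641.2 -224.4] [172.9  66.4] 87.8
top wood [275. 187.] [625.9   2.5] [126.4 126.4] -0.6
top wood [213. 188.] [624.9 217.8] [172.6 140.3] 84.8
top blue [183. 262.] [366.  320.1] [49.7  6.2] 49.4
top blue [147. 205.] [568.1 448.7] [80.5 46. ] -43.4Traceback (most recent call last):
  File "<stdin>", line 8, in <module>
  File "h.py", line 12, in planes
    def planes(name,pts,z,ci=None): return np.array([plane(name,p,z,ci) for p in pts])
                                                     ~~~~~^^^^^^^^^^^^^
  File "h.py", line 11, in plane
    o,d=ray(name,px,ci); return (o+d*(z-o[2])/d[2])[:2]
        ~~~^^^^^^^^^^^^
  File "h.py", line 4, in ray
    ci=ci or camera_info(name); K=np.array(ci["K"]); T=np.array(ci["cam_to_world"])
             ~~~~~~~~~~~^^^^^^
ValueError: time passes only in moves, steps and waits
```

```bash
sed -i 's/def planes.*/def planes(name,pts,z,ci=None):\n    ci=ci or camera_info(name); return np.array([plane(name,p,z,ci) for p in pts])/' h.py
python3 - <<'E'
from h import *
for n,box in (("top",(120,100,440,330)),("side",(100,90,420,380))):
    ci=camera_info(n)
    im=cv2.imread(f"pics/{n}0.png"); hsv=cv2.cvtColor(im,cv2.COLOR_BGR2HSV); h,s,v=cv2.split(hsv)
    M={"wood":((h<16)&(s>115)&(v>50)&(v<170),400,18),"blue":((h>98)&(h<120)&(s>90),15,7),"grey":((s<70)&(v>80),20,8)}
    for k,(m,a,z) in M.items():
        for c in blobs(m,a):
            x,y=c.mean(0)
            if box[0]<x<box[2] and box[1]<y<box[3] and len(c)<500: print(n,k,np.round((x,y)),*rect(planes(n,c,z,ci)))
im=cv2.imread("pics/top0.png")[210:320,110:360]; cv2.imwrite("pics/c1.png",cv2.resize(im,None,fx=3.2,fy=3.2,interpolation=2))
E
```

```text
top wood [339. 181.] [ 641.2 -224.4] [172.9  66.4] 87.8
top wood [275. 187.] [625.9   2.5] [126.4 126.4] -0.6
top wood [213. 188.] [624.9 217.8] [172.6 140.3] 84.8
top blue [183. 262.] [366.  320.1] [49.7  6.2] 49.4
top blue [147. 205.] [568.1 448.7] [80.5 46. ] -43.4
top grey [260. 312.] [193.3  56.4] [28.2 17.5] 15.8
top grey [281. 305.] [216.8 -11. ] [30.6 18. ] 13.4
top grey [394. 318.] [ 166.5 -396. ] [140.   31.2] 17.5
top grey [304. 296.] [247.  -92.7] [30.1 23.7] -0.8
top grey [377. 270.] [ 331.3 -341.3] [160.8  40.1] 19.9
side wood [307. 361.] [223.1 434.8] [148.6  32.7] -88.7
side wood [339. 301.] [233.9 265. ] [150.   34.2] 80.6
side wood [198. 237.] [620.5 231.7] [187.9 154. ] 84.8
side wood [245. 193.] [619.9  18.9] [145.4 131.8] -60.1
side wood [282. 155.] [ 636.6 -204.4] [198.4  80.1] 88.8
side blue [269. 300.] [367.5 324.7] [57.9 16.5] 50.4
side blue [147. 298.] [596.5 452.2] [132.9  95. ] -44.5
side blue [374. 166.] [ 370.4 -302.1] [68.4 12.2] -76.4
side grey [241. 370.] [318.6 506.4] [55.6 11.1] -53.8
side grey [321. 280.] [300.2 216.9] [98.   6.3] -23.4
side grey [266. 273.] [394.9 247.2] [426.8 136.3] -66.5
side grey [309. 208.] [443.7  -9.3] [120.2  61.2] -7.7
side grey [341. 183.] [ 415.1 -167.9] [126.5  57. ] 29.9
side grey [332. 124.] [ 589.8 -485.1] [156.1 104.1] -59.9
side grey [418. 101.] [ 400.5 -826.7] [33.1 25.7] -72.5
```

View pics/c1.png

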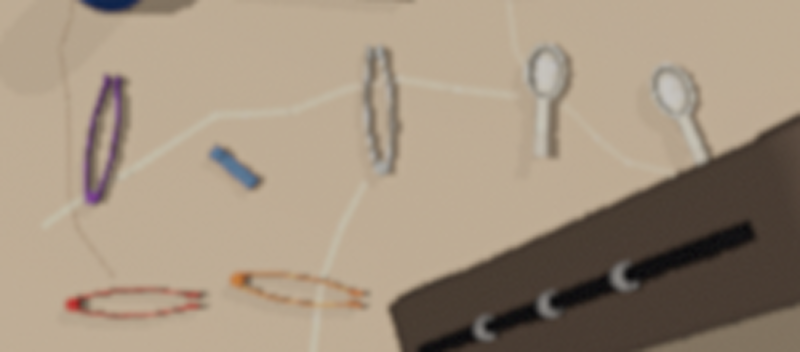

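The crop confirms the silver tongs at crop (380,110). The others are purple, red or orange and clearly not it. The spoon bowls are at crop (547,72) and (675,92), and the blue rest is at (235,167). I'll move over the hidden rest first, which also clears the top view.

>>> {"op": "move_arm", "data": {"commands": [[[2,4.4,0.6],[0,0,0],1],[[2,4.4,0.6],[0,0,0],1],[[2,4.4,0.6],[0,0,0],1],[[2,4.4,0.6],[0,0,0],1],[[2,4.4,0.6],[0,0,0],1],[[1,4.4,0.6],[0,0,0],1],[[0,0,0],[0,0,0],1]]}}

```text
t: 0.8
eef_pos: [361.4, -304.4, 251.4]
tcp_rot: [-3.141, -0.001, 0.417]
ft_force: [0.1, 0.6, -0.1]
opening: 1.001
grip_force: 0.0
```

Run:
```python
from h import *
s=state();ci=camera_info("wrist"); im=read_camera("wrist"); cv2.imwrite("pics/w1.png",im)
print(s["eef_pos"],s["tcp_rot"],ci)
```

```text
[ 361.42552422 -304.44327166  251.40358593] [-3.14144528e+00 -5.04634915e-04  4.16529214e-01] {'K': array([[325.1922621 ,   0.        , 285.23609318],
       [  0.        , 325.1922621 , 210.14764672],
       [  0.        ,   0.        ,   1.        ]]), 'cam_to_world': array([[ 4.03853698e-01, -8.85760630e-01, -2.28758162e-01,
         4.25018123e+02],
       [-9.14823406e-01, -3.90867267e-01, -1.01591911e-01,
        -2.76530862e+02],
       [ 5.72037456e-04,  2.50301590e-01, -9.68167747e-01,
         4.22269150e+02],
       [ 0.00000000e+00,  0.00000000e+00,  0.00000000e+00,
         1.00000000e+00]])}
```

View pics/w1.png

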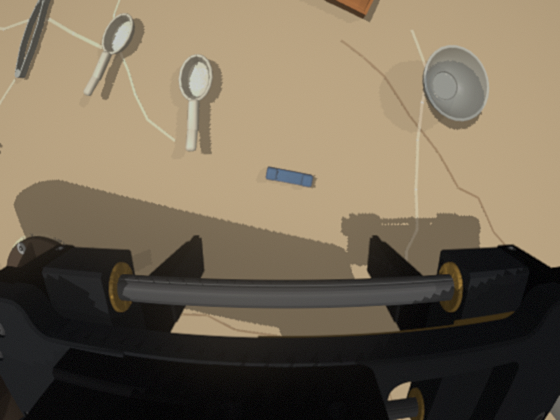

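The wrist view shows rest_2 at (290,177), spoon A with bowl (197,78) and handle end (193,148), spoon B with bowl (118,35) and handle end (90,92), and the glass bowl at (457,85). I'll measure these.

```bash
cat >> h.py <<'E'
def masks(im):
    h,s,v=cv2.split(cv2.cvtColor(im,cv2.COLOR_BGR2HSV))
    return dict(blue=(h>98)&(h<125)&(s>80)&(v>50), pale=(s<75)&(v>120), wood=(h<16)&(s>115)&(v>50)&(v<190), )
def rests(im,ci,n="wrist",amin=150,amax=4000):
    for c in blobs(masks(im)["blue"],amin):
        if cv2.contourArea(c)<amax: print("rest",np.round(c.mean(0)),*rect(planes(n,c,9,ci)))
def spoons(im,ci,k=11,dz=0,amin=300):
    for c in blobs(masks(im)["pale"],amin):
        m=np.zeros(im.shape[:2],np.uint8); cv2.drawContours(m,[c.reshape(-1,1,2)],-1,1,-1)
        b=cv2.morphologyEx(m,cv2.MORPH_OPEN,cv2.getStructuringElement(cv2.MORPH_ELLIPSE,(k,k)))
        bc=blobs(b,100)
        if not bc: continue
        bc=max(bc,key=cv2.contourArea); hd=m&~cv2.dilate(b,np.ones((5,5)))
        p=np.argwhere(hd)[:,::-1]
        if len(p)<15: continue
        B,Bs,Ba=rect(planes("wrist",bc,20+dz,ci)); H=planes("wrist",p,26+dz,ci); hc=H.mean(0)
        u=(B-hc)/np.linalg.norm(B-hc)
        print("spoon",np.round(bc.mean(0)),"bowl",B,Bs,"handle",np.round(hc,1),"ang",np.round(np.degrees(np.arctan2(u[1],u[0])),1),"grasp",np.round(B-47*u,1),"extent",np.round((H@u).max()-(H@u).min()), "tip-end",np.round((planes("wrist",bc,20+dz,ci)@u).max()-(H@u).min()))
E
python3 - <<'E'
from h import *
ci=camera_info("wrist"); im=cv2.imread("pics/w1.png")
rests(im,ci); spoons(im,ci)
E
```

```text
rest [289. 176.] [ 370.4 -309.1] [30.4 12.8] -76.9
spoon [191.  98.] bowl [ 421.9 -161. ] [119.9  94. ] handle [ 436.3 -147.1] ang -136.1 grasp [ 455.7 -128.4] extent 143.0 tip-end 140.0
spoon [456.  82.] bowl [ 587.  -461.5] [107.1 106.5] handle [ 598.  -386.7] ang -98.3 grasp [ 593.8 -415. ] extent 54.0 tip-end 150.0
spoon [110.  46.] bowl [443.  -14.1] [105.5  46.1] handle [419.2 -34.3] ang 40.3 grasp [407.1 -44.5] extent 270.0 tip-end 211.0
```

>>> {"op": "move_arm", "data": {"commands": [[[0.1,-0.05,-1.5],[0,0,7.9],0.6],[[0.1,-0.05,-1.5],[0,0,7.9],0.6],[[0.1,-0.05,-1.5],[0,0,7.9],0.6],[[0.1,-0.05,-1.5],[0,0,7.9],0.6],[[0.1,-0.05,-1.5],[0,0,7.9],0.6],[[0.1,-0.05,-1.5],[0,0,7.9],0.6],[[0.1,-0.05,-1.5],[0,0,7.9],0.6],[[0.1,-0.05,-1.5],[0,0,7.9],0.6],[[0.1,-0.05,-1.5],[0,0,7.9],0.6],[[0,0,-1.5],[0,0,7.9],0.6]]}}

```text
t: 1.85
eef_pos: [369.5, -314.1, 99.6]
tcp_rot: [-3.141, -0.0, 1.796]
ft_force: [-0.2, -1.1, 0.2]
opening: 0.6
grip_force: 0.0
```

Run:
```python
from h import *
ci=camera_info("wrist"); im=read_camera("wrist"); cv2.imwrite("pics/w2.png",im); print(state()["eef_pos"],np.degrees(state()["tcp_rot"]))
rests(im,ci)
h,s,v=cv2.split(cv2.cvtColor(im,cv2.COLOR_BGR2HSV))
for c in blobs((h>95)&(h<130)&(s>60)&(v>25),150): print(c.mean(0),cv2.contourArea(c),*rect(planes("wrist",c,9,ci)))
t=read_camera("top"); cv2.imwrite("pics/t2.png",t)
im1=cv2.imread("pics/w1.png"); g=cv2.cvtColor(im1,cv2.COLOR_BGR2HSV)
for p in ((197,78),(193,148),(192,120),(118,35),(90,92),(30,45),(230,75),(240,120),(20,72)): print(p,g[p[1],p[0]])
cv2.imwrite("pics/v2.png",np.hstack([cv2.resize(im,(400,300)),cv2.resize(im1[0:180,0:240],(400,300))]))
```

```text
[ 368.83090267 -313.3988333    97.70073661] [-1.79913873e+02 -1.53394687e-01  1.03390995e+02]
rest [288. 231.] [ 375.2 -329.9] [12.8 11.6] 12.9
rest [289. 204.] [ 370.3 -306.7] [32.4 13.3] -77.3
rest [289. 176.] [ 365.1 -284.1] [13.  10.7] 12.9
[288.63253012 203.01204819] 1148.0 [ 369.7 -306.5] [59.7 14.3] -76.6
(197, 78) [ 40  11 203]
(193, 148) [ 22  37 177]
(192, 120) [ 29  28 202]
(118, 35) [ 54   6 201]
(90, 92) [ 21  41 144]
(30, 45) [ 33  18 138]
(230, 75) [ 19  75 186]
(240, 120) [ 18  76 188]
(20, 72) [ 30  17 138]
```

View pics/v2.png

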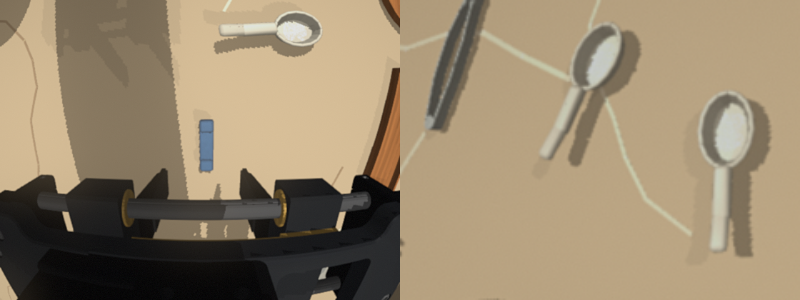

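The crop shows rest_2 lying along the tool x ahead of the fingers, centre (369.7,-306.5), with the tool yaw matching. Now I'll descend, grip and lift.

>>> {"op": "move_arm", "data": {"commands": [[[0.1,0.4,-2],[0,0,0],0.5],[[0,0.3,-2],[0,0,0],0.5],[[0,0,-2],[0,0,0],0.5],[[0,0,-1.8],[0,0,0],0.5],[[0,0,-1],[0,0,0],0.5],[[0,0,-0.6],[0,0,0],0.5],[[0,0,0],[0,0,0],0.5],[[0,0,0],[0,0,0],0],[[0,0,0],[0,0,0],0],[[0,0,0],[0,0,0],0]]}}

```text
t: 2.95
eef_pos: [370.9, -306.2, 7.2]
tcp_rot: [3.141, 0.001, 1.791]
ft_force: [0.5, 0.6, -0.4]
opening: 0.302
grip_force: 0.0
```

```bash
sed -i 's/(h>98)&(h<125)&(s>80)&(v>50)/(h>95)\&(h<130)\&(s>60)\&(v>25)/; s/pale=(s<75)&(v>120)/pale=(s<55)\&(v>120)/' h.py
python3 - <<'E'
from h import *
s=state(); print(s["eef_pos"],s["opening"],s["grip_force"],s["joints"])
im=cv2.imread("pics/w1.png")
# w1 camera pose (recorded)
ci=dict(K=np.array([[325.1922621,0,285.23609318],[0,325.1922621,210.14764672],[0,0,1]]),cam_to_world=np.array([[4.03853698e-01,-8.85760630e-01,-2.28758162e-01,4.25018123e+02],[-9.14823406e-01,-3.90867267e-01,-1.01591911e-01,-2.76530862e+02],[5.72037456e-04,2.50301590e-01,-9.68167747e-01,4.22269150e+02],[0,0,0,1]]))
spoons(im,ci)
c=camera_info("top"); t=cv2.imread("pics/t2.png")
h,s,v=cv2.split(cv2.cvtColor(t,cv2.COLOR_BGR2HSV))
print(rect(planes("top",[(227.8,224.7),(230.3,263.75)],8,c)), plane("top",(227.8,224.7),8,c),plane("top",(230.3,263.75),8,c))
E
```

```text
[ 370.94575127 -306.18803171    7.20487794] 0.3020424886805337 0.0 [-8.27543904e-01  6.29324067e-01  2.08577753e+00  2.10458778e-04
  4.25464448e-01 -1.04828924e+00]
spoon [195.  77.] bowl [ 440.4 -147.2] [63.8 43.4] handle [ 378.2 -170.1] ang 20.2 grasp [ 396.3 -163.4] extent 57.0 tip-end 123.0
spoon [117.  33.] bowl [463.7 -10.4] [61.4 44.2] handle [422.7  18.3] ang -35.0 grasp [425.2  16.6] extent 111.0 tip-end 112.0
(array([425.5, 163.2]), array([135.9,   0. ]), 3.9) [493.25595716 167.88974911] [357.67472085 158.55444805]
```

>>> {"op": "move_arm", "data": {"commands": [[[0,0,-0.4],[0,0,0],0.3],[[0,0,0],[0,0,0],0],[[0,0,0],[0,0,0],0],[[0,0,0],[0,0,0],0],[[0,0,0],[0,0,0],0],[[0,0,3],[0,0,0],0],[[0,0,3],[0,0,0],0],[[0,0,3],[0,0,0],0]]}}

```text
t: 3.75
eef_pos: [370.6, -305.8, 93.6]
tcp_rot: [-3.141, -0.001, 1.792]
ft_force: [-0.2, -1.2, -0.7]
opening: 0.166
grip_force: 30.0
```

Run:
```python
from h import *
s=state(); print(s["eef_pos"],s["opening"],s["grip_force"],s["joints"])
```

```text
[ 370.57416475 -305.80480571   93.61338278] 0.1664263931190602 29.997619092464447 [-8.27581810e-01  4.67709648e-01  2.03198811e+00  1.68124003e-04
  6.42591921e-01 -1.04844919e+00]
```

>>> {"op": "move_arm", "data": {"commands": [[[2.6,3.4,0.3],[0,0,-1.4],0],[[2.6,3.4,0.3],[0,0,-1.4],0],[[2.6,3.4,0.3],[0,0,-1.4],0],[[2.6,3.4,0.3],[0,0,-1.4],0],[[2.6,3.4,0.3],[0,0,-1.4],0],[[2.6,3.4,0.3],[0,0,-1.4],0],[[2.6,3.4,0.3],[0,0,-1.4],0],[[2.6,3.4,0.3],[0,0,-1.4],0],[[2.6,3.4,0.3],[0,0,-1.4],0],[[0,0,0],[0,0,0],0]]}}

```text
t: 4.75
eef_pos: [607.0, 3.6, 119.8]
tcp_rot: [3.14, -0.0, 1.575]
ft_force: [-0.6, -0.9, -0.2]
opening: 0.163
grip_force: 30.0
```

Run:
```python
from h import *
ci=camera_info("wrist"); im=read_camera("wrist"); cv2.imwrite("pics/w3.png",im); s=state(); print(s["eef_pos"],np.degrees(s["tcp_rot"]))
for c in blobs(masks(im)["wood"],1500): print(c.mean(0).round(),cv2.contourArea(c),*rect(planes("wrist",c,18,ci)))
rests(im,ci)
```

```text
[605.47270773   1.92817709 119.41541272] [1.79981563e+02 7.50803848e-04 9.02266974e+01]
[480. 219.] 2852.5 [809.5  -3.8] [143.8  35. ] 20.3
[304. 198.] 13905.0 [626.8  18.4] [134.5 111.3] -0.8
[306.  30.] 10192.5 [621.9 165. ] [144.2  69.1] -5.0
rest [285. 242.] [606.6 -31.1] [74.1 26.9] -89.9
```

View pics/w3.png

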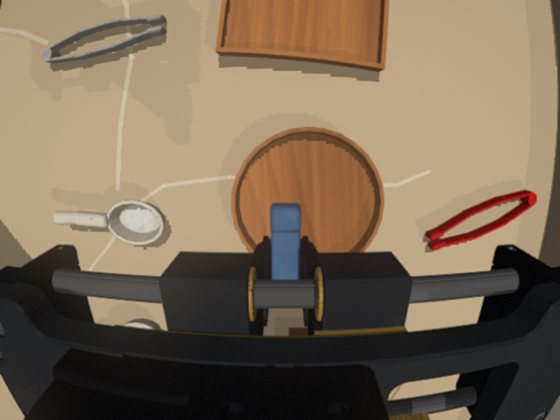

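The dish centre is about (627,6.5) and the rest is held straight along y. I'll lower it at x≈604.

>>> {"op": "move_arm", "data": {"commands": [[[0,0.3,-3],[0,0,0],0],[[0,0,-3],[0,0,0],0],[[0,0,-2.5],[0,0,0],0],[[0,0,-1.5],[0,0,0],0],[[0,0,-0.6],[0,0,0],0],[[0,0,-0.4],[0,0,0],0],[[0,0,0],[0,0,0],0]]}}

```text
t: 5.5
eef_pos: [604.9, 2.7, 10.1]
tcp_rot: [3.141, 0.0, 1.571]
ft_force: [0.2, -0.3, 0.1]
opening: 0.167
grip_force: 30.0
```

>>> {"op": "move_arm", "data": {"commands": [[[0,0,-0.2],[0,0,0],0],[[0,0,0],[0,0,0],0.3],[[0,0,0],[0,0,0],0.3],[[0,0,0],[0,0,0],0.3],[[0,0,2],[0,0,0],0.3],[[0,0,4],[0,0,0],0.3],[[0,0,4],[0,0,0],0.5]]}}

```text
t: 6.2
eef_pos: [604.4, 3.1, 108.5]
tcp_rot: [-3.14, -0.0, 1.572]
ft_force: [1.2, 0.5, -0.1]
opening: 0.339
grip_force: 0.0
```

>>> {"op": "move_arm", "data": {"commands": [[[-2.5,3.4,0],[0,0,-4],0.5],[[-2.5,3.4,0],[0,0,-4],0.5],[[-2.5,3.4,0],[0,0,-4],0.5],[[-2.5,3.4,0],[0,0,-4],0.5],[[-2.5,3.4,0],[0,0,-4],0.5],[[-2.5,3.4,0],[0,0,-4],0.5],[[-2.5,3.4,0],[0,0,-4],0.5],[[-2.5,3.4,0],[0,0,-4],0.5],[[-2.5,3.4,0],[0,0,-4],0.5],[[-1.5,1,0],[0,0,-4],0.5]]}}

```text
t: 7.2
eef_pos: [363.1, 321.3, 107.9]
tcp_rot: [3.141, -0.001, 0.873]
ft_force: [-0.5, -0.3, -0.4]
opening: 0.5
grip_force: 0.0
```

Run:
```python
from h import *
read_camera("side")
ci=camera_info("wrist"); im=read_camera("wrist"); cv2.imwrite("pics/w4.png",im); s=state(); print(s["eef_pos"],np.degrees(s["tcp_rot"]),s["opening"])
rests(im,ci)
```

```text
[363.00651695 320.17507343 107.86515237] [-1.79996092e+02  1.02139360e-02  5.01513757e+01] 0.49846196789981134
rest [287. 203.] [365.8 323.8] [59. 14.] 49.8
```

>>> {"op": "move_arm", "data": {"commands": [[[0.3,0.4,-3],[0,0,0],0.35],[[0,0,-3],[0,0,0],0.35],[[0,0,-2.5],[0,0,0],0.35],[[0,0,-1.3],[0,0,0],0.35],[[0,0,-0.6],[0,0,0],0.35],[[0,0,0],[0,0,0],0.35],[[0,0,0],[0,0,0],0],[[0,0,0],[0,0,0],0],[[0,0,0],[0,0,0],0],[[0,0,0],[0,0,0],0]]}}

```text
t: 8.3
eef_pos: [368.1, 323.2, 4.3]
tcp_rot: [3.141, -0.001, 0.874]
ft_force: [-0.1, -1.7, 6.8]
opening: 0.166
grip_force: 30.0
```

>>> {"op": "move_arm", "data": {"commands": [[[0,0,0],[0,0,0],0],[[0,0,2],[0,0,0],0],[[0,0,4],[0,0,0],0],[[0,0,5],[0,0,0],0]]}}

```text
t: 8.7
eef_pos: [367.0, 322.5, 114.0]
tcp_rot: [-3.141, 0.003, 0.874]
ft_force: [-0.1, -0.1, -0.3]
opening: 0.166
grip_force: 30.0
```

>>> {"op": "move_arm", "data": {"commands": [[[2.8,-3.2,0],[0,0,4],0],[[2.8,-3.2,0],[0,0,4],0],[[2.8,-3.2,0],[0,0,4],0],[[2.8,-3.2,0],[0,0,4],0],[[2.8,-3.2,0],[0,0,4],0],[[2.8,-3.2,0],[0,0,4],0],[[2.8,-3.2,0],[0,0,4],0],[[2.8,-3.2,0],[0,0,4],0],[[2.8,-3.2,0],[0,0,4],0],[[2.8,-3.2,0],[0,0,4],0]]}}

```text
t: 9.7
eef_pos: [648.6, 1.5, 113.8]
tcp_rot: [3.141, -0.0, 1.575]
ft_force: [0.4, -0.0, 0.2]
opening: 0.163
grip_force: 30.0
```

Run:
```python
from h import *
read_camera("side")
ci=camera_info("wrist"); im=read_camera("wrist"); cv2.imwrite("pics/w5.png",im); s=state(); print(s["eef_pos"],np.degrees(s["tcp_rot"]),s["opening"])
h,sa,v=cv2.split(cv2.cvtColor(im,cv2.COLOR_BGR2HSV))
for c in blobs((h>95)&(h<130)&(sa>60)&(v>25),100): print(c.mean(0),cv2.contourArea(c),*rect(planes("wrist",c,13,ci)))
```

```text
[650.31114954  -0.81257726 113.48916281] [1.79884999e+02 3.70937143e-02 8.99936305e+01] 0.1624359447371309
[285.06  242.635] 2065.0 [652.1 -34.8] [72.6 26. ] -89.8
[230.50625 201.5875 ] 1062.0 [604.7   2.4] [59.1 15.4] 89.8
```

View pics/w5.png

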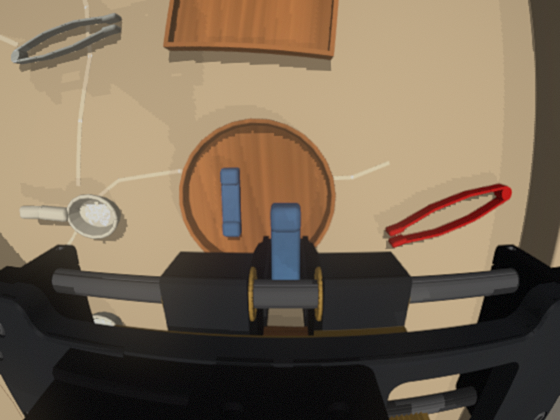

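Rest_2 lies flat in the dish at (230,202), world (604.7,2.4), and the held rest is to its right. I'll lower that one at (650,4).

>>> {"op": "move_arm", "data": {"commands": [[[-0.1,0.5,-3],[0,0,0],0],[[0,0,-3],[0,0,0],0],[[0,0,-2.3],[0,0,0],0],[[0,0,-1.3],[0,0,0],0],[[0,0,-0.7],[0,0,0],0],[[0,0,-0.2],[0,0,0],0],[[0,0,0],[0,0,0],0]]}}

```text
t: 10.5
eef_pos: [647.0, 8.1, 9.3]
tcp_rot: [3.141, 0.0, 1.572]
ft_force: [0.9, -0.2, -0.6]
opening: 0.166
grip_force: 30.0
```

>>> {"op": "move_arm", "data": {"commands": [[[0,0,-0.1],[0,0,0],0],[[0,0,0],[0,0,0],0.3],[[0,0,0],[0,0,0],0.3],[[0,0,0],[0,0,0],0.3],[[0,0,2],[0,0,0],0.3],[[0,0,4],[0,0,0],0.3],[[0,0,4],[0,0,0],0.6]]}}

```text
t: 11.2
eef_pos: [646.4, 8.0, 108.4]
tcp_rot: [-3.14, -0.0, 1.572]
ft_force: [0.8, -0.0, 0.0]
opening: 0.337
grip_force: 0.0
```

>>> {"op": "move_arm", "data": {"commands": [[[-2.6,1.6,0.5],[0,0,-8.5],0.6],[[-2.6,1.6,0.5],[0,0,-8.5],0.6],[[-2.6,1.6,0.5],[0,0,-8.5],0.6],[[-2.6,1.6,0.5],[0,0,-8.5],0.6],[[-2.6,1.6,0.5],[0,0,-8.5],0.6],[[-2.6,1.6,0.5],[0,0,-8.5],0.6],[[-2.6,1.6,0.5],[0,0,-8.5],0.6],[[-2.6,1.6,0.5],[0,0,-8.5],0.6],[[-2.6,1.6,0.5],[0,0,-8.5],0.6],[[-2.6,1.6,0.5],[0,0,-8.5],0.6]]}}

```text
t: 12.2
eef_pos: [385.7, 168.5, 158.1]
tcp_rot: [-3.142, -0.001, 0.082]
ft_force: [0.2, 0.5, -0.6]
opening: 0.598
grip_force: 0.0
```

Run:
```python
from h import *
read_camera("side")
ci=camera_info("wrist"); im=read_camera("wrist"); cv2.imwrite("pics/w6.png",im); s=state(); print(s["eef_pos"],np.degrees(s["tcp_rot"]),s["opening"])
h,sa,v=cv2.split(cv2.cvtColor(im,cv2.COLOR_BGR2HSV))
m=((sa<45)&(v>55)).astype(np.uint8)
m=cv2.morphologyEx(m,cv2.MORPH_CLOSE,np.ones((3,3)))
for c in blobs(m,200): print(c.mean(0).round(),cv2.contourArea(c),*rect(planes("wrist",c,10,ci)))
for c in blobs(masks(im)["wood"],1500): print("wood",c.mean(0).round(),cv2.contourArea(c),*rect(planes("wrist",c,18,ci)))
```

```text
[384.26762176 169.03193343 158.36937932] [-1.79995640e+02  7.16985098e-03  4.82896168e+00] 0.5975363927421792
[278. 294.] 3946.5 [271.2 169.5] [233.1  32.4] -86.2
[ 73. 285.] 342.0 [249.3 440.1] [70.7 17.8] -85.6
[545. 194.] 1367.0 [ 406.3 -161.7] [132.4  51.6] 17.1
[159. 154.] 548.0 [418.4 322. ] [258.7  29.1] -69.4
[455. 165.] 2205.5 [431.1 -17.6] [127.9  47.2] 7.3
[287. 151.] 890.0 [425.3 169.6] [141.7  28.8] 3.6
[ 6. 13.] 315.5 [618.7 554.8] [55.  36.6] 15.3
wood [454.  17.] 3042.5 [588.3  -1.9] [137.6  57.6] -73.6
wood [246.  13.] 4612.5 [563.5 226. ] [178.2  41. ] -89.5
```

View pics/w6.png

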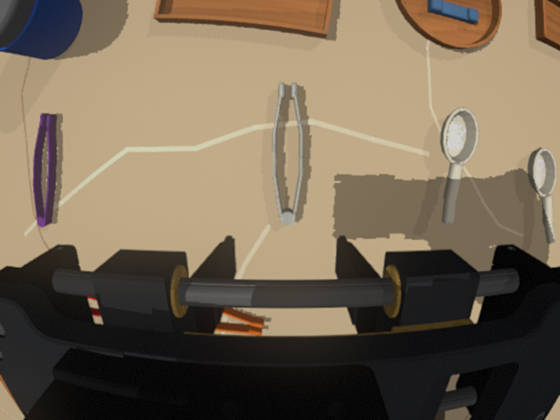

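The silver tongs lie clear at (288,152), world (425.3,169.6), 142x29 mm at 3.6°. I'll grasp them.

>>> {"op": "move_arm", "data": {"commands": [[[2,0.1,-3],[0,0,-1.2],0.5],[[2,0,-3],[0,0,0],0.5],[[0.1,0,-3],[0,0,0],0.5],[[0,0,-3],[0,0,0],0.5],[[0,0,-2],[0,0,0],0.5],[[0,0,-1],[0,0,0],0.5],[[0,0,-0.4],[0,0,0],0.5],[[0,0,0],[0,0,0],0.4],[[0,0,0],[0,0,0],0],[[0,0,0],[0,0,0],0]]}}

```text
t: 13.3
eef_pos: [428.3, 169.1, 4.5]
tcp_rot: [-3.141, -0.002, 0.068]
ft_force: [0.5, 0.7, 0.8]
opening: 0.302
grip_force: 4.0
```

>>> {"op": "move_arm", "data": {"commands": [[[0,0,0],[0,0,0],0],[[0,0,0],[0,0,0],0],[[0,0,0],[0,0,0],0]]}}

```text
t: 13.6
eef_pos: [428.2, 169.1, 4.5]
tcp_rot: [-3.141, -0.002, 0.067]
ft_force: [-0.3, -0.5, 8.5]
opening: 0.303
grip_force: 30.0
```

>>> {"op": "move_arm", "data": {"commands": [[[0,0,2],[0,0,0],0],[[0,0,4],[0,0,0],0],[[0,0,5],[0,0,0],0],[[0,0,2],[0,0,0],0]]}}

```text
t: 14.0
eef_pos: [428.6, 169.3, 137.6]
tcp_rot: [-3.141, -0.005, 0.068]
ft_force: [-0.2, 0.6, -1.4]
opening: 0.299
grip_force: 30.0
```

>>> {"op": "move_arm", "data": {"commands": [[[1.2,-4.3,0.2],[0,0,0],0],[[1.2,-4.3,0.2],[0,0,0],0],[[1.2,-4.3,0.2],[0,0,0],0],[[1.2,-4.3,0.2],[0,0,0],0],[[1.2,-4.3,0.2],[0,0,0],0],[[1.2,-4.3,0.2],[0,0,0],0],[[1.2,-4.3,0.2],[0,0,0],0],[[1.2,-4.3,0.2],[0,0,0],0],[[1.2,-4.3,0.2],[0,0,0],0],[[0,0,0],[0,0,0],0]]}}

```text
t: 15.0
eef_pos: [536.8, -222.6, 152.0]
tcp_rot: [3.14, -0.002, 0.064]
ft_force: [0.4, 0.7, 0.1]
opening: 0.305
grip_force: 30.0
```

Run:
```python
from h import *
read_camera("top")
ci=camera_info("wrist"); im=read_camera("wrist"); cv2.imwrite("pics/w7.png",im); s=state(); print(s["eef_pos"],np.degrees(s["tcp_rot"]),s["opening"],s["grip_force"])
for c in blobs(masks(im)["wood"],1000): print("wood",c.mean(0).round(),cv2.contourArea(c),*rect(planes("wrist",c,18,ci)))
```

```text
[ 535.29329699 -218.4875544   151.50063111] [-1.79981237e+02  2.71033433e-02  3.76090786e+00] 0.29945423875860944 29.999794363975525
wood [  6. 119.] 1389.0 [620.5 129. ] [143.1  36.8] 0.4
wood [291.  90.] 13210.5 [ 642.8 -220.7] [178.2  70.1] 88.2
wood [ 84. 107.] 9418.0 [625.9   5.1] [137.3 134.5] 48.2
```

View pics/w7.png

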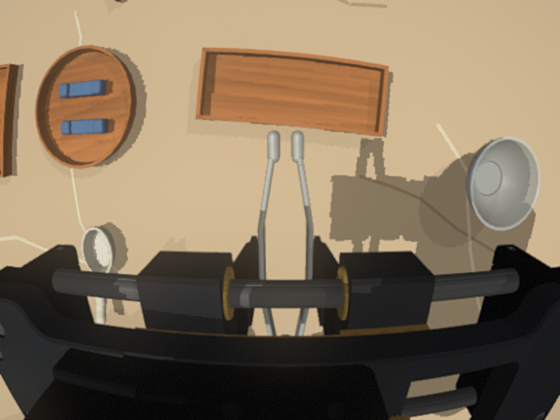

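The long tray is empty at (291,90), world (642.8,-220.7), 88.2°. I'll turn the tongs over it.

>>> {"op": "move_arm", "data": {"commands": [[[1.1,0,-0.8],[0,0,8.4],0],[[1.1,0,-0.8],[0,0,8.4],0],[[1.1,0,-0.8],[0,0,8.4],0],[[1.1,0,-0.8],[0,0,8.4],0],[[1.1,0,-0.8],[0,0,8.4],0],[[1.1,0,-0.8],[0,0,8.4],0],[[1.1,0,-0.8],[0,0,8.4],0],[[1.1,0,-0.8],[0,0,8.4],0],[[1,0,-0.8],[0,0,8.4],0],[[1,0,-0.8],[0,0,8.4],0]]}}

```text
t: 16.1
eef_pos: [643.9, -216.1, 71.6]
tcp_rot: [-3.141, -0.0, 1.541]
ft_force: [0.3, 0.4, -0.9]
opening: 0.3
grip_force: 30.0
```

>>> {"op": "move_arm", "data": {"commands": [[[0,0,-1.5],[0,0,0.4],0],[[0,0,0],[0,0,0],0]]}}

```text
t: 16.3
eef_pos: [642.3, -216.4, 54.5]
tcp_rot: [-3.138, -0.001, 1.538]
ft_force: [-0.1, 0.1, -0.7]
opening: 0.305
grip_force: 30.0
```

>>> {"op": "move_arm", "data": {"commands": [[[0.1,-0.1,-1.5],[0,0,0],0],[[0,0,-1.5],[0,0,0],0],[[0,0,-0.8],[0,0,0],0],[[0,0,-0.4],[0,0,0],0],[[0,0,-0.3],[0,0,0],0],[[0,0,0],[0,0,0],0],[[0,0,0],[0,0,0],0]]}}

```text
t: 17.0
eef_pos: [644.9, -219.1, 12.0]
tcp_rot: [3.141, 0.0, 1.54]
ft_force: [-0.6, 0.5, -0.0]
opening: 0.303
grip_force: 30.0
```

>>> {"op": "move_arm", "data": {"commands": [[[-0.1,0,-0.2],[0,0,0],0],[[0,0,-0.1],[0,0,0],0],[[0,0,0],[0,0,0],0]]}}

```text
t: 17.3
eef_pos: [643.7, -219.0, 8.7]
tcp_rot: [3.141, -0.0, 1.54]
ft_force: [-0.3, -0.1, -1.0]
opening: 0.307
grip_force: 30.0
```

>>> {"op": "move_arm", "data": {"commands": [[[0,0,0],[0,0,0],0.35],[[0,0,0],[0,0,0],0.35],[[0,0,0],[0,0,0],0.35],[[0,0,1],[0,0,0],0.35],[[0,0,2],[0,0,0],0.35],[[0,0,4],[0,0,0],0.35],[[0,0,4],[0,0,0],0.5]]}}

```text
t: 18.0
eef_pos: [643.5, -218.9, 120.2]
tcp_rot: [-3.141, -0.0, 1.54]
ft_force: [-0.6, -0.6, 0.1]
opening: 0.39
grip_force: 0.0
```

>>> {"op": "move_arm", "data": {"commands": [[[-2.6,0.4,0.2],[0,0,-6.8],0.5],[[-2.6,0.4,0.2],[0,0,-6.8],0.5],[[-2.6,0.4,0.2],[0,0,-6.8],0.5],[[-2.6,0.4,0.2],[0,0,-6.8],0.5],[[-2.6,0.4,0.2],[0,0,-6.8],0.5],[[-2.6,0.4,0.2],[0,0,-6.8],0.5],[[-2.6,0.4,0.2],[0,0,-6.8],0.5],[[-2.6,0.4,0.2],[0,0,-6.8],0.5],[[-2.6,0.4,0.2],[0,0,-6.8],0.5],[[-2.4,0.4,0.2],[0,0,-6.8],0.5]]}}

```text
t: 19.0
eef_pos: [384.7, -178.8, 139.4]
tcp_rot: [3.141, -0.001, 0.349]
ft_force: [-0.2, 0.0, -0.2]
opening: 0.499
grip_force: 0.0
```

Run:
```python
from h import *
t=read_camera("top")
ci=camera_info("wrist"); im=read_camera("wrist"); cv2.imwrite("pics/w8.png",im); s=state(); print(s["eef_pos"],np.degrees(s["tcp_rot"]),s["opening"],s["grip_force"])
spoons(im,ci,k=17)
cv2.imwrite("pics/v8.png",np.hstack([cv2.resize(im,(440,330)),cv2.resize(t[150:240,300:400],(360,330),interpolation=2)]))
```

```text
[ 383.73100054 -178.33631165  139.55769163] [-1.79998409e+02  1.01423857e-02  2.00372331e+01] 0.5046859566410309 0.0
spoon [274. 131.] bowl [ 440.2 -146. ] [62.8 43.5] handle [ 382.7 -168.1] ang 21.1 grasp [ 396.3 -162.9] extent 61.0 tip-end 124.0
spoon [553. 135.] bowl [ 560.6 -436.3] [52.5 31.9] handle [ 589.1 -427.1] ang -162.1 grasp [ 605.3 -421.8] extent 88.0 tip-end 78.0
spoon [146.  67.] bowl [463.9  -9.8] [61.3 44.2] handle [428.9  31.5] ang -49.7 grasp [433.5  26. ] extent 199.0 tip-end 201.0
```

View pics/v8.png

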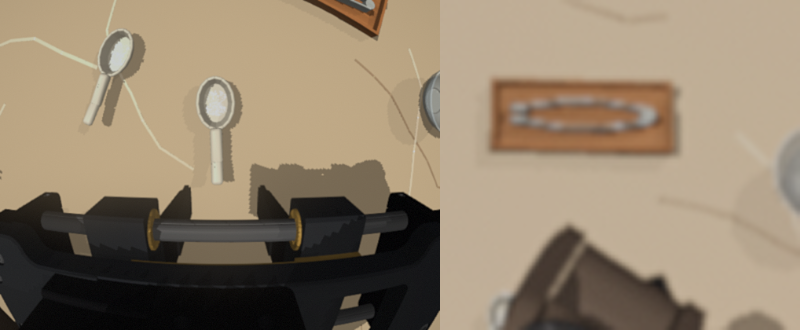

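The tongs lie in the long tray and spoon A is straight ahead at (216,103). I'll grasp its handle at (396.3,-162.9), 21°.

>>> {"op": "move_arm", "data": {"commands": [[[0.6,0.8,-3],[0,0,1],0.45],[[0.6,0.7,-3],[0,0,0],0.45],[[0,0,-3],[0,0,0],0.45],[[0,0,-2.5],[0,0,0],0.45],[[0,0,-1],[0,0,0],0.45],[[0,0,-0.4],[0,0,0],0.4],[[0,0,0],[0,0,0],0.3],[[0,0,0],[0,0,0],0.25],[[0,0,0],[0,0,0],0],[[0,0,0],[0,0,0],0]]}}

```text
t: 20.1
eef_pos: [398.0, -164.2, 10.3]
tcp_rot: [3.14, -0.001, 0.371]
ft_force: [1.0, -0.7, 2.7]
opening: 0.143
grip_force: 30.0
```

>>> {"op": "move_arm", "data": {"commands": [[[0,0,0],[0,0,0],0],[[0,0,0],[0,0,0],0],[[0,0,0],[0,0,0],0]]}}

```text
t: 20.4
eef_pos: [398.0, -164.2, 10.2]
tcp_rot: [3.141, -0.001, 0.371]
ft_force: [-1.9, -0.9, 7.7]
opening: 0.144
grip_force: 30.0
```

>>> {"op": "move_arm", "data": {"commands": [[[0,0,2],[0,0,0],0],[[0,0,4],[0,0,0],0],[[0,0,4],[0,0,0],0],[[0,0,3],[0,0,0],0]]}}

```text
t: 20.8
eef_pos: [397.8, -164.0, 141.9]
tcp_rot: [3.14, -0.001, 0.371]
ft_force: [0.7, 0.3, -1.1]
opening: 0.147
grip_force: 30.0
```

>>> {"op": "move_arm", "data": {"commands": [[[2,2.9,0.5],[0,0,6.4],0],[[2,2.9,0.5],[0,0,6.4],0],[[2,2.9,0.5],[0,0,6.4],0],[[2,2.9,0.5],[0,0,6.4],0],[[2,2.9,0.5],[0,0,6.4],0],[[2,2.9,0.5],[0,0,6.4],0],[[2,2.9,0.5],[0,0,6.4],0],[[2,2.9,0.5],[0,0,6.4],0],[[2,2.9,0.5],[0,0,6.4],0],[[2,2.9,0.5],[0,0,6.4],0]]}}

```text
t: 21.8
eef_pos: [598.1, 127.4, 189.8]
tcp_rot: [-3.141, 0.0, 1.493]
ft_force: [0.2, 0.3, -0.4]
opening: 0.144
grip_force: 30.0
```

Run:
```python
from h import *
read_camera("side");t=read_camera("top")
ci=camera_info("wrist"); im=read_camera("wrist"); cv2.imwrite("pics/w9.png",im); s=state(); print(s["eef_pos"],np.degrees(s["tcp_rot"]),s["opening"],s["grip_force"])
for c in blobs(masks(im)["wood"],1000): print("wood",c.mean(0).round(),cv2.contourArea(c),*rect(planes("wrist",c,18,ci)))
spoons(im,ci,k=17,dz=160)
```

```text
[598.02606906 127.40680298 189.40925263] [ 1.79998742e+02 -2.02770713e-04  8.53850234e+01] 0.14556517732226365 29.959998428821564
wood [ 18. 128.] 1583.5 [245.4 253.9] [139.   42.3] 81.1
wood [301. 106.] 15894.5 [627.  221.5] [176.5 144. ] 84.7
```

View pics/w9.png

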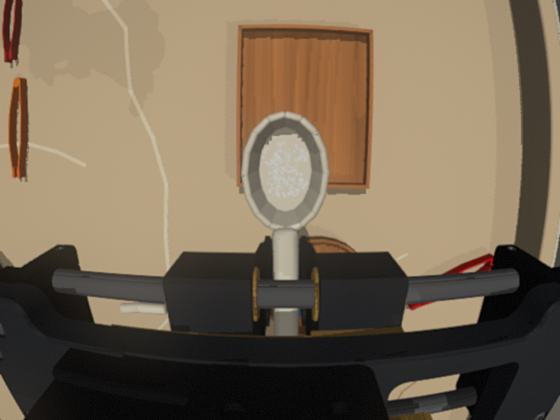

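The large tray is at (305,107), world (627,221.5), 84.7°, with the spoon level in hand. I'll place it in the left slot, TCP target (592.6,208.6).

>>> {"op": "move_arm", "data": {"commands": [[[-0.2,2.7,-2],[0,0,-0.5],0],[[-0.2,2.7,-2],[0,0,0],0],[[-0.1,2.7,-2],[0,0,0],0],[[0,0,-3],[0,0,0],0],[[0,0,-3],[0,0,0],0],[[0,0,-2],[0,0,0],0],[[0,0,-2],[0,0,0],0],[[0,0,-0.8],[0,0,0],0],[[0,0,-0.4],[0,0,0],0],[[0,0,0],[0,0,0],0]]}}

```text
t: 22.95
eef_pos: [592.7, 206.6, 17.9]
tcp_rot: [3.142, 0.0, 1.478]
ft_force: [0.6, 0.0, -1.1]
opening: 0.142
grip_force: 30.0
```

>>> {"op": "move_arm", "data": {"commands": [[[0,0,-0.1],[0,0,0],0],[[0,0,0],[0,0,0],0]]}}

```text
t: 23.15
eef_pos: [593.1, 207.0, 17.5]
tcp_rot: [3.14, -0.0, 1.479]
ft_force: [0.2, 1.1, -0.2]
opening: 0.145
grip_force: 30.0
```

>>> {"op": "move_arm", "data": {"commands": [[[0,0,-0.2],[0,0,0],0],[[0,0,-0.1],[0,0,0],0],[[0,0,0],[0,0,0],0],[[0,0,0],[0,0,0],0]]}}

```text
t: 23.55
eef_pos: [592.9, 207.0, 14.3]
tcp_rot: [3.141, -0.0, 1.479]
ft_force: [-1.6, -0.4, 5.3]
opening: 0.144
grip_force: 30.0
```

>>> {"op": "move_arm", "data": {"commands": [[[0,0,0],[0,0,0],0.3],[[0,0,0],[0,0,0],0.3],[[0,0,0],[0,0,0],0.3],[[0,0,2],[0,0,0],0.3],[[0,0,4],[0,0,0],0.3],[[0,0,4],[0,0,0],0.5]]}}

```text
t: 24.15
eef_pos: [592.3, 206.9, 114.2]
tcp_rot: [-3.14, 0.001, 1.479]
ft_force: [0.4, -0.1, 0.4]
opening: 0.342
grip_force: 0.0
```

>>> {"op": "move_arm", "data": {"commands": [[[-2.2,-2.4,0.5],[0,0,-8.5],0.5],[[-2.2,-2.4,0.5],[0,0,-8.5],0.5],[[-2.2,-2.4,0.5],[0,0,-8.5],0.5],[[-2.2,-2.4,0.5],[0,0,-8.5],0.5],[[-2.2,-2.4,0.5],[0,0,-8.5],0.5],[[-2.2,-2.4,0.5],[0,0,-8.5],0.5],[[-2.2,-2.4,0.5],[0,0,-8.5],0.5],[[-2.2,-2.4,0.5],[0,0,-8.5],0.5],[[-2.2,-2.4,0.5],[0,0,-8.5],0.5],[[0,0,0],[0,0,-8.5],0.5]]}}

```text
t: 25.15
eef_pos: [392.7, -10.5, 159.2]
tcp_rot: [3.141, 0.0, -0.012]
ft_force: [0.5, -0.1, 0.1]
opening: 0.498
grip_force: 0.0
```

Run:
```python
from h import *
read_camera("side");t=read_camera("top");cv2.imwrite("pics/t9.png",t)
ci=camera_info("wrist"); im=read_camera("wrist"); cv2.imwrite("pics/w10.png",im); s=state(); print(s["eef_pos"],np.degrees(s["tcp_rot"]),s["opening"],s["grip_force"])
spoons(im,ci,k=17)
cv2.imwrite("pics/v10.png",np.hstack([cv2.resize(im,(440,330)),cv2.resize(t[140:240,170:280],(360,330),interpolation=2)]))
```

```text
[394.9441798   -9.18401382 158.85449987] [ 1.79989082e+02 -3.84063774e-02 -1.00517137e-01] 0.49811646108404994 0.0
spoon [284. 128.] bowl [462.8  -9.6] [62.2 43.5] handle [ 4.22e+02 -2.00e-01] ang -13.0 grasp [417.   1.] extent 162.0 tip-end 123.0
spoon [53. 33.] bowl [597.8 254.7] [64.8 43.2] handle [591.5 189.1] ang 84.5 grasp [593.3 207.9] extent 52.0 tip-end 123.0
```

View pics/v10.png

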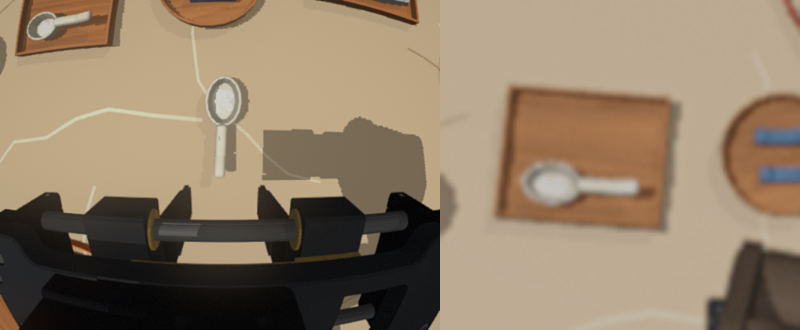

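Spoon A lies well in the tray, with its handle grip point at (593.3,207.9) and 84.5°. Spoon B lies ahead at (224,100) in the left crop, but the pale vein in the counter spoils its handle mask, so I'll clean that up.

Run:
```python
from h import *
ci=camera_info("wrist"); im=cv2.imread("pics/w10.png")
m=masks(im)["pale"].astype(np.uint8); m=cv2.morphologyEx(m,cv2.MORPH_OPEN,np.ones((7,7)))
p=np.argwhere(m)[:,::-1]; p=p[(p[:,0]>255)&(p[:,0]<310)&(p[:,1]>90)&(p[:,1]<232)]
b=p[p[:,1]<155]; print("rows",p[:,1].min(),p[:,1].max())
B=rect(planes("wrist",b,20,ci))[0]
for lo,hi,z in ((168,185,25),(185,205,27),(205,225,31)):
    q=p[(p[:,1]>=lo)&(p[:,1]<hi)]; H=plane("wrist",q.mean(0),z,ci); u=B-H; L=np.linalg.norm(u)
    print(len(q),q.mean(0).round(1),H.round(1),L.round(1),np.degrees(np.arctan2(u[1],u[0])).round(1),"grasp",(B-47*u/L).round(1))
print(B)
```

```text
rows 98 225
243 [281.1 176. ] [419.2  -6. ] 47.8 -8.0 grasp [420.   -6.1]
279 [280.2 194.5] [401.8  -5. ] 65.2 -6.7 grasp [419.8  -7.1]
279 [278.9 214.4] [383.3  -3.8] 83.7 -6.0 grasp [419.8  -7.6]
[466.5 -12.6]
```

>>> {"op": "move_arm", "data": {"commands": [[[1.1,0.2,-3],[0,0,-3.8],0.45],[[1,0.1,-3],[0,0,0],0.45],[[0,0,-3],[0,0,0],0.45],[[0,0,-3],[0,0,0],0.45],[[0,0,-2],[0,0,0],0.45],[[0,0,-0.8],[0,0,0],0.4],[[0,0,0],[0,0,0],0.35],[[0,0,0],[0,0,0],0.3],[[0,0,0],[0,0,0],0.25]]}}

```text
t: 26.2
eef_pos: [416.3, -6.0, 11.5]
tcp_rot: [3.141, -0.002, -0.07]
ft_force: [-0.2, -0.9, -0.4]
opening: 0.274
grip_force: 0.0
```

Run:
```python
from h import *
s=state(); print(s["eef_pos"],np.degrees(s["tcp_rot"]),s["opening"],s["ft_force"])
```

```text
[416.27382136  -5.99187898  11.53042269] [ 1.79984871e+02 -9.52832309e-02 -3.99009880e+00] 0.27371333258762054 [-0.19113842 -0.93782091 -0.38138658]
```

>>> {"op": "move_arm", "data": {"commands": [[[0,0,0],[0,0,0],0],[[0,0,0],[0,0,0],0],[[0,0,0],[0,0,0],0],[[0,0,0],[0,0,0],0],[[0,0,0],[0,0,0],0],[[0,0,2],[0,0,0],0],[[0,0,4],[0,0,0],0],[[0,0,4],[0,0,0],0],[[0,0,2],[0,0,0],0]]}}

```text
t: 27.1
eef_pos: [416.2, -6.1, 133.3]
tcp_rot: [3.141, -0.003, -0.071]
ft_force: [0.7, 0.1, -0.8]
opening: 0.145
grip_force: 30.0
```

>>> {"op": "move_arm", "data": {"commands": [[[2.4,2,0],[0,0,8.4],0],[[2.4,2,0],[0,0,8.4],0],[[2.4,2,0],[0,0,8.4],0],[[2.4,2,0],[0,0,8.4],0],[[2.4,2,0],[0,0,8.4],0],[[2.4,2,0],[0,0,8.4],0],[[2.4,2,0],[0,0,8.4],0],[[2.4,2,0],[0,0,8.4],0],[[2.4,2,0],[0,0,8.4],0],[[2.4,2,0],[0,0,8.4],0]]}}

```text
t: 28.1
eef_pos: [656.4, 194.8, 130.4]
tcp_rot: [-3.141, 0.0, 1.402]
ft_force: [0.2, 0.6, -0.8]
opening: 0.14
grip_force: 30.0
```

>>> {"op": "move_arm", "data": {"commands": [[[0,0,-1],[0,0,4],0],[[0,0,0],[0,0,0],0],[[0,0,0],[0,0,0],0]]}}

```text
t: 28.4
eef_pos: [655.2, 193.7, 120.4]
tcp_rot: [-3.14, 0.0, 1.463]
ft_force: [0.4, -0.3, -0.5]
opening: 0.143
grip_force: 30.0
```

>>> {"op": "move_arm", "data": {"commands": [[[0.3,0.8,-3],[0,0,1],0],[[0,0,-3],[0,0,0],0],[[0,0,-2],[0,0,0],0],[[0,0,-1.2],[0,0,0],0],[[0,0,-0.7],[0,0,0],0],[[0,0,-0.3],[0,0,0],0],[[0,0,0],[0,0,0],0],[[0,0,0],[0,0,0],0]]}}

```text
t: 29.2
eef_pos: [659.2, 202.0, 19.6]
tcp_rot: [3.14, -0.0, 1.482]
ft_force: [0.2, -0.2, -1.0]
opening: 0.145
grip_force: 30.0
```

>>> {"op": "move_arm", "data": {"commands": [[[0,0,-0.3],[0,0,0],0],[[0,0,-0.1],[0,0,0],0],[[0,0,0],[0,0,0],0],[[0,0,0],[0,0,0],0]]}}

```text
t: 29.6
eef_pos: [659.0, 202.0, 15.2]
tcp_rot: [3.141, -0.0, 1.483]
ft_force: [-1.3, -1.0, 4.7]
opening: 0.147
grip_force: 30.0
```

Contact with the tray floor. I'll release, lift and back off towards the robot for a final check.

>>> {"op": "move_arm", "data": {"commands": [[[0,0,0],[0,0,0],0.3],[[0,0,0],[0,0,0],0.3],[[0,0,0],[0,0,0],0.3],[[0,0,2],[0,0,0],0.3],[[0,0,4],[0,0,0],0.3],[[0,0,4],[0,0,0],0.5],[[-2,-3,3],[0,0,0],0.5],[[-2,-3,3],[0,0,0],0.5],[[-2,-3,3],[0,0,0],0.5],[[-2,-3,3],[0,0,0],0.5]]}}

```text
t: 30.6
eef_pos: [577.7, 81.0, 235.7]
tcp_rot: [-3.142, 0.0, 1.483]
ft_force: [0.9, 0.1, 0.4]
opening: 0.502
grip_force: 0.0
```

>>> {"op": "move_arm", "data": {"commands": [[[-2,-3,3],[0,0,-8],0.5],[[-2,-3,3],[0,0,-8],0.5],[[-2,-3,3],[0,0,-8],0.5],[[-2,-3,3],[0,0,-8],0.5],[[-2,-3,3],[0,0,-8],0.5],[[0,0,0],[0,0,-8],0.5],[[0,0,0],[0,0,-8],0.5],[[0,0,0],[0,0,-8],0.5],[[0,0,0],[0,0,-8],0.5],[[0,0,0],[0,0,-8],0.5]]}}

```text
t: 31.6
eef_pos: [478.6, -68.0, 384.6]
tcp_rot: [3.142, 0.0, 0.081]
ft_force: [0.1, 0.6, 0.1]
opening: 0.501
grip_force: 0.0
```

Run:
```python
from h import *
si=read_camera("side");t=read_camera("top")
ci=camera_info("wrist"); im=read_camera("wrist"); cv2.imwrite("pics/w11.png",im); s=state(); print(s["eef_pos"],s["t"])
spoons(im,ci,k=11,dz=4); rests(im,ci,amin=80)
for c in blobs(masks(im)["wood"],1000): print("wood",c.mean(0).round(),cv2.contourArea(c),*rect(planes("wrist",c,18,ci)))
cv2.imwrite("pics/v11.png",np.hstack([cv2.resize(im,(400,300)),cv2.resize(si[100:320,80:373],(400,300),interpolation=2)]))
```

```text
[478.70050959 -67.96975915 384.60997954] 31.75
spoon [111.  95.] bowl [596.8 250.3] [61.7 41.9] handle [590.8 186.1] ang 84.6 grasp [592.4 203.5] extent 50.0 tip-end 121.0
spoon [116.  59.] bowl [661.8 247. ] [62.8 41.1] handle [656.2 182.4] ang 85.1 grasp [657.8 200.2] extent 50.0 tip-end 121.0
rest [249.  91.] [604.8   3.1] [58.4 14.2] -89.1
rest [ 28. 109.] [578.6 480.8] [129.1  97.8] 84.6
rest [248.  67.] [647.    7.7] [57.7 14. ] -87.6
wood [381.  84.] 3923.5 [ 642.3 -220.5] [179.6  71.1] 88.1
wood [248.  79.] 4897.0 [626.5   6.1] [133.5 132.9] -21.5
wood [133.  78.] 6662.0 [627.  218.9] [180.6 143.6] 84.7
```

View pics/v11.png

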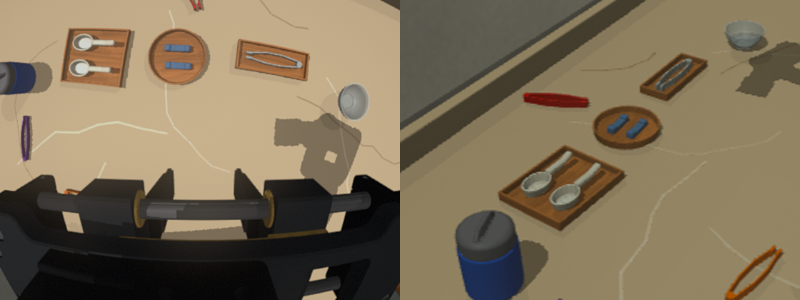

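Both views show the spoons, rests and tongs flat and central in their trays, with the jar and glass bowl untouched. I'll hand the job in.

```bash
python3 -c "
from cell import env
print(env.job_done())"
```

```text
the job is handed in; nothing more can be done
None
```

I handed the job in at about 32 s of the 123 s allowed: the final camera check showed the tongs, both spoons and both rests flat and central in their trays, with the lunch jar and glass bowl where they stood; no verdict came back.

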